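# Bolt down the lens stand and hold the magnifier raised

### The job

Get the magnifier ready over the tray of stones: turn the two bolts on the lens stand's base clockwise to their end stops, in either order. Only then squeeze the release button on the side of the lens head and, keeping it squeezed, pull the head straight up past the first stop to the second, uppermost stop. Finish while still holding it up there with the button squeezed in, and leave the loose things around the stand where they lie.

Things in the scene. Friction and masses are not known exactly. Their poses are not given: they have to be found in the camera images.
- stand: lens stand, does not move on the bench. Grey base plate 80 (x) by 370 (y) by 12 mm high, an upright 34 mm square aluminium column in its middle (top of the column at 122 mm). Origin: centre of the base's underside, at bench height. x points from the column towards the lens, which hangs out on that side over a low wooden tray of stones; y points to the left-hand bolt; z up
- bolt_left_axis (a point): point on the axis of the bolt at the base's +y end, at the height to grip, 39 mm above the bench (145 mm from the column's axis); axes fixed, as the stand's
- bolt_right_axis (a point): the same for the bolt at the base's -y end
- bolt_left (a joint): angle of the left bolt (rad), growing clockwise seen from above, from 0 (loose) to its end stop at 1.4; starts between 0 and 0.3; light friction (0.06 N m), stays where it is left. Its dark steel head is an upright bar 44 mm long, 14 mm thick (grip across this) and 26 mm tall, from 26 to 52 mm above the bench, on a round flange 40 mm across. At 0 the bar's length lies along the stand's x; at angle q it is turned by q clockwise from that
- bolt_right (a joint): the same for the right bolt, also clockwise to its stop at 1.4
- mast (a joint): how far the telescopic mast is out (m): 0 fully in, as it starts; first stop at 0.045; second stop at 0.09, the end of its travel. A tooth inside blocks it at 0 and at the first stop unless the button is held in. It weighs 2.5 to 5 N, with 1 N of friction, and does not catch at the second stop: let go, it sinks back onto the first catch (to about 0.058)
- head (a point): black lens head on top of the mast, a block 34 (x) by 36 (y) by 50 mm tall, axes as the stand's; origin at the centre of its underside, 125 mm above the bench when the mast is in. The button is on its +y face; a 10 mm rod leaves its +x face 15 mm above the origin to the round lens (82 mm across, centre 112 mm out)
- head_center (a point): point half-way up the head (25 mm above its underside), midway between the head's bare -y face and the face of the unpressed button: across these two it measures 44 mm along y. Gripping here with the fingers closing along the stand's y squeezes the button
- button_face (a point): centre of the outer face of the round release button, 24 mm across, standing 8 mm proud of the head's +y face, half-way up the head; pressed towards the head (-y)
- release (a joint): how far the button is pressed in (m): 0 out, 0.0065 fully in. The spring needs 2 N at first, about 6 N fully in; the tooth is clear from 0.004 on. A squeeze of 25 N or so presses it and carries the mast
- stone0: loose cut stone, 28 mm across, 11 mm high, lying in front of the base; leave it
- stone1: another loose cut stone like it; leave it
- tweezers: loose steel tweezers 135 mm long, 7 mm high, lying behind the right bolt, beside the tray; leave them
- tin: loose round brass tin, 56 mm across, 30 mm high, behind the left bolt, beside the tray; leave it
- ring_gauge: loose small dark wooden post with a round foot, 26 mm across, 30 mm high, in front of the base; leave it

How it is judged:
On the way, in this order (a step that is already met when the one before it is completed fails the run):
1. both bolts are turned clockwise to their end stops (value of joint each of bolt_left, bolt_right above 1.32 rad), for 0.2 s.
2. the button is squeezed in and the mast is pulled past its first stop (value of joint mast above 0.055 m and value of joint release above 0.004 m), for 0.1 s.
At the end, for the whole second after the job is handed in: Both bolts are within 0.08 rad of their end stops; the mast is out to within 6 mm of its second stop and still, carried by the fingers, which hold the head with the button pressed in at least 4 mm (all of step 1 and value of joint mast above 0.084 m and value of joint release above 0.004 m and contact force between the fingers and mast above 3 N and linear speed of mast below 0.02 m/s); the arm keeps its last pose, push and grip.
It fails at once if the mast is pulled out before both bolts are at their end stops (value of joint mast above 0.015 m and value of joint any of bolt_left, bolt_right below 1.3 rad).
It fails at once if a loose thing beside the stand is pushed away by more than 25 mm (distance of any of stone0, stone1, tweezers, tin, ring_gauge from where it was at the start of the episode above 0.025 m).
It also fails if it takes over 64 s, if anything falls off the work surface, if the arm or the gripper's body presses on something with over 40 N, if the wrist force passes 120 N, or if a joint passes its speed limit or range.

### The arm

A 6-joint arm with a two-finger parallel gripper is mounted at the origin on the work surface. World frame = base frame: x ahead of the robot, y to its left, z up, the work surface at z = 0. Lengths are in m, angles in rad, forces in N, time in s.
With the tool pointing down it reaches from about 0.3 to 0.775 m from the base axis. Payload 14.6 kg.
Tool frame: the origin (TCP) lies midway between the tips of the shut fingers; the grasp point (between the pads) lies 19 mm behind it (ctrl.pinch_z is the distance from the TCP to the grasp point, in m); z points along the fingers, y is the line along which they close (so a half turn about z gives the same grasp; the last joint's range is limited). The gripper opens to 94 mm and grips with 3 to 60 N. Pads are 16 mm wide; open, the fingers measure 119 mm over their backs; the gripper's body (75 mm by 177 mm) begins 78 mm behind the grasp point.
Start: joints at [1.196, 0.3, 1.521, -0, 1.321, -0.067], TCP at [0.167, 0.524, 0.205] pointing down, gripper open.
Joint ranges: [-3.03, 3.03], [-0.79, 2.21], [0.23, 2.52], [-1.04, 4.18], [0, 3.07], [-2.55, 2.55]. Speed limits (rad/s): [2.22, 2.22, 2.57, 3.14, 3.14, 3.14].

### API

Orientations are given as [roll, pitch, yaw] about the fixed x, y, z axes, in that order (R = Rz(yaw) Ry(pitch) Rx(roll)).
In Python, from station import ctrl gives the robot as it stands.
- The arm moves only by the tool jog_arm, never from a script. Its argument "motion" is a list of rows, each a list of 7 numbers: the shift along the tool's x, y, z in m, then the turn, a rotation vector about the tool's x, y, z in rad, then the opening, from -1 (shut) to 1 (fully open). In form: [[tx, ty, tz, rx, ry, rz, gripper], ...]. A call has 1 to 5 rows; each row shifts and turns the commanded pose from where the row before left it, along the tool's axes as they then stand; what a row does not reach is not made up. A row lasts 1/10 s, in which the tool goes at most 50 mm and 8.59 degrees, less where a joint would pass 70% of its speed; a pose out of reach is approached as far as the arm can. A call is refused whole if a number of a shift passes 0.05 or a number of a turn 0.15, either way. A call with a gripper value outside its range is refused whole. The fingers move at their own pace and stop on an object; "squeeze" is the grip in N (left out, the last holds). Time passes only in rows, so rows that do not move let the fingers close. It gives the time, the measured TCP pose, the force, the opening and the grip force at its end, in the units of the state.
- ctrl.get_obs(): the state, without advancing time (a new reading comes with each control period).
- ctrl.camera(name): name is "scene" or "top" or "wrist"; returns the picture (400x640x3 uint8, red, green, blue); there is no depth.
- ctrl.camera_model(name): a dict with "intrinsics" (3x3 intrinsics, pixels), "rvec" (rotation vector, rad) and "tvec" (3), from world to camera coordinates, as OpenCV has them. Camera axes: x right, y down, z forward; pixel columns grow to the right and rows downward; lengths in m; the calibration is good to about 2 mm. The wrist camera is an equidistant fisheye: a pixel r from the principal point sees the ray r / f radians off the axis. A picture is of the moment at which its call begins: read the wrist's pose just before it. camera_model takes no time and is no camera call; for the wrist camera it gives the pose at the moment of the call.
- ctrl.hand_in(): hands the job in; it is judged then, once.
The state is a dict: "time_s": time; "qpos": joint angles; "joint_vel": joint speeds; "tau": joint torques, N m; "ee_pos": TCP position; "eef_rot": TCP orientation; "force": force on the tool from outside, world axes, zero at the start; "moment": the same for the moment, N m; "grip_width": finger opening in m; "grip_force": force on a finger pad.
Only numpy, scipy, OpenCV 4.12 (cv2) and the standard library are available. Lean on these libraries where they do the work, as an engineer would, in place of code of your own. Each camera call takes 0.05 s, during which the arm holds its last target. There are 200 camera calls.

## Working session

There is one attempt and no reset: what is moved stays moved. The work goes in short steps, Python scripts to look and compute and a tool call to move; the robot and the scene stay as the last step left them, time stands still between calls to the robot, and variables do not carry over. Pictures are saved under pics/ and viewed, at most 10 in all, crops included, and the job is handed in when it is done.

Besides the shell and the picture viewer there is one more tool, called after ">>>" as name(argument=value, ...), one argument or row to a line, values as JSON. jog_arm: Moves the arm, as the interface text tells. Its arguments: {"type":"object","properties":{"motion":{"type":"array"},"squeeze":{"type":"number"}},"required":["motion"]}

```bash
mkdir -p pics; ls; cat > h.py <<'E'
from station import ctrl
import numpy as np, cv2
def snap(n,f):
    m=ctrl.camera_model(n); im=ctrl.camera(n); cv2.imwrite('pics/'+f,im[:,:,::-1]); return im,m
def ray(m,uv,fish=False):
    K=np.array(m['intrinsics']);R=cv2.Rodrigues(np.array(m['rvec'],float))[0];t=np.array(m['tvec'],float).ravel()
    a=np.array([(uv[0]-K[0,2])/K[0,0],(uv[1]-K[1,2])/K[1,1]])
    if fish:
        th=np.linalg.norm(a); d=np.r_[a/max(th,1e-9)*np.sin(th),np.cos(th)]
    else: d=np.r_[a,1]
    return -R.T@t, R.T@d
def onz(m,uv,z,fish=False):
    c,d=ray(m,uv,fish); return c+d*(z-c[2])/d[2]
E
python3 - <<'E'
from h import *
for n in('scene','top'):
    im,m=snap(n,n+'0.png'); print(n,ray(m,(320,200)),m['intrinsics'])
o=ctrl.get_obs();print(o['ee_pos'],o['eef_rot'],o['grip_width'],ctrl.pinch_z)
E
```

```text
pics
scene (array([ 1.00954184, -0.03737444,  0.74814509]), array([-0.54030785,  0.09042051, -0.83669813])) [[419.31738436   0.         321.68179355]
 [  0.         419.31738436 194.76082587]
 [  0.           0.           1.        ]]
top (array([0.54155259, 0.01033805, 0.76325888]), array([ 0.05563024,  0.02476161, -0.99815823])) [[366.19936873   0.         319.41648136]
 [  0.         366.19936873 198.16292622]
 [  0.           0.           1.        ]]
[0.16655316 0.52393001 0.20493344] [-3.14053354e+00 -9.37942466e-05  2.83377788e+00] 0.09368113029721627 0.0188
```

View pics/top0.png

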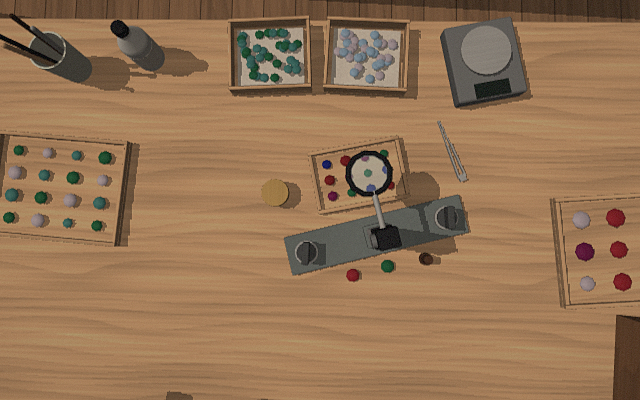

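View pics/scene0.png

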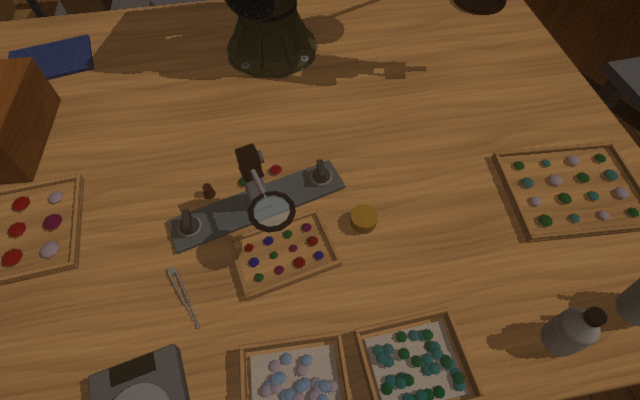

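The top view shows the base plate from (285,238) to (470,234), the left bolt at about (306,252), the right bolt at about (449,217) and the head at about (384,237). The robot is at the bottom of the image, so the stand's x points up and away from it.

```bash
cat > m.py <<'E'
from h import *
im=cv2.imread('pics/top0.png'); m=ctrl.camera_model('top')
hsv=cv2.cvtColor(im,cv2.COLOR_BGR2HSV)
roi=np.zeros(im.shape[:2],np.uint8); cv2.fillPoly(roi,[np.array([[275,232],[470,183],[480,238],[285,285]])],255)
mask=((hsv[...,1]<60)&(roi>0)).astype(np.uint8)*255
mask=cv2.morphologyEx(mask,cv2.MORPH_OPEN,np.ones((3,3)))
c=max(cv2.findContours(mask,0,2)[0],key=cv2.contourArea)
r=cv2.boxPoints(cv2.minAreaRect(c)); print(r)
P=np.array([onz(m,p,0.012) for p in r]);print(P, [np.linalg.norm(P[i]-P[i-1]) for i in range(4)])
C=P.mean(0)
e=P[1]-P[0] if np.linalg.norm(P[1]-P[0])>.2 else P[2]-P[1]
e=e/np.linalg.norm(e); e=e*np.sign(e[1]); print('C',C,'y',e,'yaw',np.arctan2(-e[0],e[1]))
for s in(1,-1):
    q=C+s*.145*e; print('bolt',s,q)
for uv in((306,252),(449,217)): print(onz(m,uv,.052))
print('head', onz(m,(384,237),.175),'button',onz(m,(373,240),.15))
b=cv2.resize(im[180:290,270:490],None,fx=3.6,fy=3.6,interpolation=cv2.INTER_CUBIC); cv2.imwrite('pics/crop.png',b)
E
python3 m.py
```

```text
[[281.0237  229.79578]
 [456.8829  186.19434]
 [468.16788 231.71045]
 [292.3087  275.3119 ]]
[[ 0.52069615  0.10764327  0.012     ]
 [ 0.61703279 -0.24980744  0.012     ]
 [ 0.52495391 -0.27225007  0.012     ]
 [ 0.4289751   0.08212567  0.012     ]] [np.float64(0.09520451040989505), np.float64(0.3702050225120336), np.float64(0.09477441806490544), np.float64(0.3671431609866561)]
C [ 0.52291449 -0.08307214  0.012     ] y [-0.2602251   0.96554798 -0.        ] yaw 0.26325532607951696
bolt 1 [0.48518185 0.05693232 0.012     ]
bolt -1 [ 0.56064713 -0.2230766   0.012     ]
[0.48012627 0.05294207 0.052     ]
[ 0.55324853 -0.22081713  0.052     ]
head [ 0.51730681 -0.07821425  0.175     ] button [ 0.51091977 -0.06384009  0.15      ]
```

View pics/crop.png

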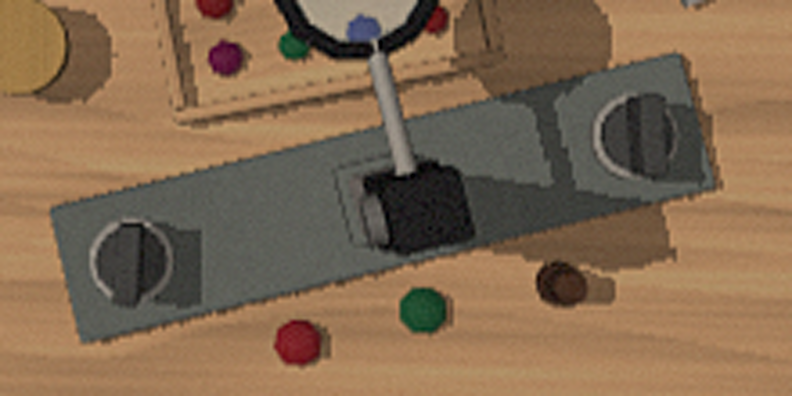

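```bash
cat >> h.py <<'E'
from scipy.spatial.transform import Rotation as Ro
def go(p,yang=None):
    "delta in tool axes to TCP p, tool-y heading yang (deg), turn about tool z"
    o=ctrl.get_obs(); R=Ro.from_euler('xyz',o['eef_rot']).as_matrix()
    h=np.degrees(np.arctan2(R[1,1],R[0,1]))
    print('pos',np.round(o['ee_pos'],4),'y-heading',round(h,1),'tilt',np.round(R[:,2],3),'w',o['grip_width'],'q6',o['qpos'][5],'t',o['time_s'])
    print('tool delta',np.round(R.T@(np.array(p)-o['ee_pos']),4),'rz', None if yang is None else np.radians(-(yang-h)))
E
python3 - <<'E'
from h import *
m=ctrl.camera_model('top')
f=lambda x,y,z:onz(m,(270+(x+.5)/3.6-.5,180+(y+.5)/3.6-.5),z)
P=np.array([f(*c,.012) for c in((50,210),(683,55),(718,187),(83,342))]);print(P,[np.linalg.norm(P[i]-P[i-1]) for i in range(4)])
C=P.mean(0);e=P[0]+P[3]-P[1]-P[2];e/=np.linalg.norm(e)
print(C,np.degrees(np.arctan2(-e[0],e[1])),C+.145*e,C-.145*e)
print(f(131,260,.022),f(635,136,.022)); 
m1=f(139,228,.052)-f(127,303,.052);print(np.degrees(np.arctan2(m1[1],m1[0])))
go(C+.145*e+[0,0,.15],95)
E
```

```text
[[ 0.50412801  0.10204906  0.012     ]
 [ 0.59928101 -0.25477412  0.012     ]
 [ 0.52524974 -0.27408516  0.012     ]
 [ 0.43034769  0.08137388  0.012     ]] [np.float64(0.07662244050057407), np.float64(0.36929239763940697), np.float64(0.0765084625599213), np.float64(0.36790967059213925)]
[ 0.51475161 -0.08635909  0.012     ] 14.9399116805033 [0.47736976 0.05373944 0.012     ] [ 0.55213347 -0.22645761  0.012     ]
[0.47781412 0.05468947 0.022     ] [ 0.55278639 -0.22466015  0.022     ]
-7.855327615535747
pos [0.1666 0.5239 0.2049] y-heading 72.4 tilt [-0.    -0.001 -1.   ] w 0.09368113029721627 q6 -0.06661522063751701 t 0.1
tool delta [-0.4387 -0.3539  0.0433] rz -0.3950811350333443
```

>>> jog_arm(
  motion=[
    [-0.0366,-0.0295,0,0,0,0,1],
    [-0.0366,-0.0295,0,0,0,0,1],
    [-0.0366,-0.0295,0,0,0,0,1],
    [-0.0366,-0.0295,0,0,0,0,1],
    [-0.0366,-0.0295,0,0,0,0,1],
  ],
)

```text
time_s: 0.6
ee_pos: [0.2968, 0.3264, 0.2053]
eef_rot: [-3.141, -0.0, 2.834]
force: [0.3, -0.1, -0.3]
grip_width: 0.0944
grip_force: 0.0
```

>>> jog_arm(
  motion=[
    [-0.0366,-0.0295,0,0,0,0,1],
    [-0.0366,-0.0295,0,0,0,0,1],
    [-0.0366,-0.0295,0,0,0,0,1],
    [-0.0366,-0.0295,0,0,0,0,1],
    [-0.0366,-0.0295,0,0,0,0,1],
  ],
)

```text
time_s: 1.1
ee_pos: [0.4267, 0.1303, 0.2055]
eef_rot: [3.142, 0.0, 2.834]
force: [0.4, 0.7, 0.3]
grip_width: 0.0941
grip_force: 0.0
```

>>> jog_arm(
  motion=[
    [-0.0366,-0.0295,0.02,0,0,0,0.5],
    [-0.0366,-0.0295,0.02,0,0,0,0.5],
    [0,0,0.005,0,0,-0.14,0.5],
    [0,0,0,0,0,-0.14,0.5],
    [0,0,0,0,0,-0.1,0.5],
  ],
)

```text
time_s: 1.6
ee_pos: [0.4767, 0.0549, 0.1607]
eef_rot: [3.142, -0.001, -3.065]
force: [0.1, 0.1, -0.4]
grip_width: 0.0702
grip_force: 0.0
```

```bash
python3 - <<'E'
from h import *
go((.4777,.0545,.026),95)
im,m=snap('wrist','w1.png'); print(m['intrinsics'])
R=cv2.Rodrigues(np.array(m['rvec'],float))[0];K=np.array(m['intrinsics'])
def proj(p):
    c=R@np.array(p)+np.array(m['tvec']).ravel();th=np.arctan2(np.hypot(c[0],c[1]),c[2]);d=c[:2]/np.hypot(c[0],c[1])*th;return K[:2,:2]@d+K[:2,2]
print(proj((.4777,.0545,.052)),proj((.4777+.022,.0545,.052)),proj((.4777-.022,.0545,.052)))
E
```

```text
pos [0.4767 0.0549 0.1607] y-heading 94.4 tilt [-0.001 -0.    -1.   ] w 0.07022994055685507 q6 -1.6092782140778759 t 1.6
tool delta [-0.0012 -0.0005  0.1347] rz -0.010403162718680728
[[309.70691629   0.         321.83119985]
 [  0.         309.70691629 201.51908423]
 [  0.           0.           1.        ]]
[321.95213974 199.50856431] [320.22754746 221.48749564] [323.7371152  176.76175433]
```

View pics/w1.png

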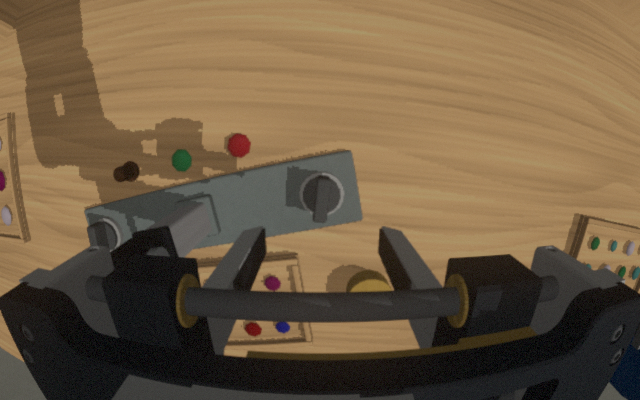

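The wrist view shows the left bolt's bar from (322,178) to (320,222). Its centre is within about 1 px of the projection, and its heading is about 0°. I'll descend now.

>>> jog_arm(
  motion=[
    [-0.001,-0.0005,0.045,0,0,0.08,0.2],
    [0,0,0.045,0,0,0,0.2],
    [0,0,0.03,0,0,0,0.2],
    [0,0,0.015,0,0,0,0.0],
    [0,0,0,0,0,0,0],
  ],
)

```text
time_s: 2.15
ee_pos: [0.4765, 0.0549, 0.0244]
eef_rot: [-3.141, -0.004, 3.132]
force: [-0.3, -0.5, -0.8]
grip_width: 0.0478
grip_force: 0.0
```

>>> jog_arm(
  motion=[
    [0,0,0,0,0,0,-1],
    [0,0,0,0,0,0,-1],
    [0,0,0,0,0,0,-1],
    [0,0,0,0,0,0,-1],
    [0,0,0,0,0,0,-1],
  ],
  squeeze=30,
)

```text
time_s: 2.65
ee_pos: [0.4783, 0.0545, 0.0269]
eef_rot: [-3.141, 0.001, 3.134]
force: [-0.6, -2.3, 3.7]
grip_width: 0.0138
grip_force: 30.0
```

```bash
python3 - <<'E'
from h import *
go((.4777,.0545,.026),24)
o=ctrl.get_obs();print(o['force'],o['moment'],o['grip_force'])
E
```

```text
pos [0.4783 0.0545 0.0269] y-heading 89.6 tilt [ 0.001 -0.001 -1.   ] w 0.013758797733699094 q6 -1.5245068316246766 t 2.65
tool delta [0.0006 0.     0.0009] rz 1.1442531415822201
[-0.5935408  -2.29396699  3.68555598] [-0.3100688   0.14098752 -0.02626592] 29.97012734413147
```

>>> jog_arm(
  motion=[
    [0,0,-0.002,0,0,0.14,-1],
    [0,0,0,0,0,0.14,-1],
    [0,0,0,0,0,0.14,-1],
    [0,0,0,0,0,0.14,-1],
    [0,0,0,0,0,0.14,-1],
  ],
)

```text
time_s: 3.15
ee_pos: [0.4779, 0.0546, 0.0272]
eef_rot: [-3.141, 0.0, 2.428]
force: [10.1, -3.7, -23.6]
grip_width: 0.0135
grip_force: 30.0
```

>>> jog_arm(
  motion=[
    [0,0,0,0,0,0.14,-1],
    [0,0,0,0,0,0.14,-1],
    [0,0,0,0,0,0.1,-1],
    [0,0,0,0,0,0.05,-1],
    [0,0,0,0,0,0,-1],
  ],
)

```text
time_s: 3.65
ee_pos: [0.478, 0.0546, 0.0272]
eef_rot: [3.141, 0.001, 2.002]
force: [11.7, -2.2, -23.3]
grip_width: 0.0139
grip_force: 30.0
```

```bash
python3 - <<'E'
from h import *
go((.4777,.0545,.026),24)
o=ctrl.get_obs();print(o['force'],o['moment'],o['grip_force'])
E
```

```text
pos [0.478  0.0546 0.0272] y-heading 24.7 tilt [ 0. -0. -1.] w 0.013867558552792338 q6 -0.3926848076709337 t 3.65
tool delta [ 0.     -0.0003  0.0012] rz 0.012119405735738796
[ 11.74323192  -2.19120302 -23.26929495] [-0.48218836 -2.13606313  0.07058736] 29.99548226594925
```

>>> jog_arm(
  motion=[
    [0,0,0.002,0,0,0.05,-1],
    [0,0,0,0,0,0.04,-1],
    [0,0,0,0,0,0,-1],
  ],
)

```text
time_s: 3.95
ee_pos: [0.4781, 0.0548, 0.027]
eef_rot: [3.141, 0.001, 1.913]
force: [-3.1, -1.8, 7.7]
grip_width: 0.0142
grip_force: 31.4
```

```bash
python3 - <<'E'
from h import *
go((.4777,.0545,.026),24)
o=ctrl.get_obs();print(o['force'],o['moment'],o['grip_force'])
E
```

```text
pos [0.4781 0.0548 0.027 ] y-heading 19.6 tilt [ 0.001 -0.001 -1.   ] w 0.014248927719136951 q6 -0.3037663416697051 t 3.95
tool delta [-0.0002 -0.0005  0.001 ] rz -0.07628773530302461
[-3.13094993 -1.82619061  7.70731172] [-0.32651676  0.54416817  0.61846844] 31.401063543744385
```

>>> jog_arm(
  motion=[
    [0,0,0,0,0,0,-0.25],
    [0,0,0,0,0,0,-0.25],
    [0,0,-0.045,0,0,0,-0.25],
    [0,0,-0.05,0,0,0,-0.25],
    [0,0,-0.05,0,0,0,-0.25],
  ],
)

```text
time_s: 4.45
ee_pos: [0.4774, 0.055, 0.173]
eef_rot: [-3.141, -0.0, 1.914]
force: [0.7, -0.1, 0.5]
grip_width: 0.0355
grip_force: 0.0
```

>>> jog_arm(
  motion=[
    [0,0,-0.04,0,0,0,-0.25],
    [-0.048,-0.004,0,0,0,0,0],
    [-0.048,-0.004,0,0,0,0,0],
    [-0.048,-0.004,0,0,0,0,0],
    [-0.048,-0.004,0,0,0,0,0],
  ],
)

```text
time_s: 4.95
ee_pos: [0.5275, -0.1331, 0.2115]
eef_rot: [3.141, 0.0, 1.914]
force: [1.1, 0.2, 0.3]
grip_width: 0.047
grip_force: 0.0
```

>>> jog_arm(
  motion=[
    [-0.048,-0.004,0,0,0,0,0.3],
    [-0.048,-0.004,0,0,0,0,0.3],
    [0,0,0,0,0,-0.145,0.3],
    [0,0,0,0,0,-0.145,0.3],
    [0,0,0,0,0,-0.145,0.3],
  ],
)

```text
time_s: 5.45
ee_pos: [0.552, -0.2247, 0.2109]
eef_rot: [-3.142, -0.001, 2.354]
force: [0.1, 0.3, -0.2]
grip_width: 0.061
grip_force: 0.0
```

>>> jog_arm(
  motion=[
    [0,0,0.02,0,0,-0.145,0.3],
    [0,0,0.02,0,0,-0.145,0.3],
    [0,0,0.02,0,0,-0.145,0.3],
    [0,0,0,0,0,-0.145,0.3],
    [0,0,0,0,0,-0.14,0.3],
  ],
)

```text
time_s: 5.95
ee_pos: [0.5519, -0.2242, 0.1505]
eef_rot: [3.141, -0.001, 3.075]
force: [-0.4, 0.4, -0.6]
grip_width: 0.0611
grip_force: 0.0
```

```bash
python3 - <<'E'
from h import *
go((.5525,-.2255,.026),93)
im,m=snap('wrist','w2.png')
R=cv2.Rodrigues(np.array(m['rvec'],float))[0];K=np.array(m['intrinsics'])
def proj(p):
    c=R@np.array(p)+np.array(m['tvec']).ravel();th=np.arctan2(np.hypot(c[0],c[1]),c[2]);d=c[:2]/np.hypot(c[0],c[1])*th;return K[:2,:2]@d+K[:2,2]
x,y=.5525,-.2255
u=proj((x,y,.052)).round(); print(u,proj((x+.022,y,.052)),proj((x-.022,y,.052)))
a,b=int(u[1])-75,int(u[0])-100; a=max(a,0)
print('crop origin',b,a)
cv2.imwrite('pics/w2c.png',cv2.resize(im[a:a+150,b:b+200,::-1],None,fx=4,fy=4,interpolation=cv2.INTER_CUBIC))
E
```

```text
pos [ 0.5519 -0.2242  0.1505] y-heading 86.2 tilt [-0.001  0.001 -1.   ] w 0.061121923709692424 q6 -1.9512780899806224 t 5.95
tool delta [-0.0009 -0.0014  0.1245] rz -0.11930741351353036
[321. 202.] [322.44422313 224.42467032] [319.17975312 178.18672773]
crop origin 221 127
```

View pics/w2c.png

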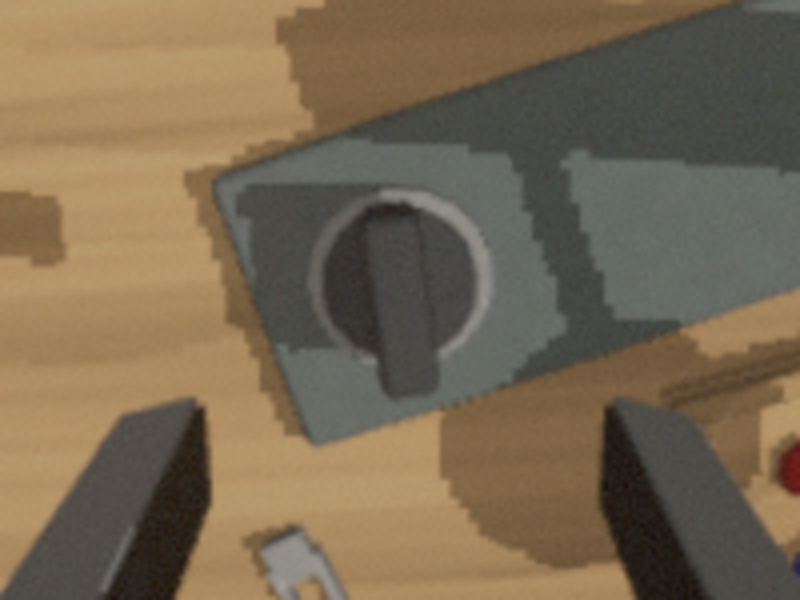

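The right bolt's bar runs from (392,205) to (410,392) in the crop. Its centre matches my estimate to within 1 px, and its heading is about +1.5°.

>>> jog_arm(
  motion=[
    [-0.001,-0.001,0.045,0,0,-0.09,0.1],
    [0,0,0.045,0,0,0,0.0],
    [0,0,0.02,0,0,0,0.0],
    [0,0,0.012,0,0,0,-0.2],
    [0,0,0,0,0,0,-0.3],
  ],
)

```text
time_s: 6.5
ee_pos: [0.5527, -0.2252, 0.0283]
eef_rot: [3.141, -0.002, -3.126]
force: [0.1, -0.8, -0.1]
grip_width: 0.0349
grip_force: 0.0
```

>>> jog_arm(
  motion=[
    [0,0,0,0,0,0,-1],
    [0,0,0,0,0,0,-1],
    [0,0,0,0,0,0,-1],
    [0,0,0,0,0,0,-1],
  ],
  squeeze=30,
)

```text
time_s: 6.9
ee_pos: [0.5537, -0.2256, 0.0306]
eef_rot: [-3.141, 0.002, -3.124]
force: [-0.8, 0.8, 7.7]
grip_width: 0.0139
grip_force: 29.7
```

```bash
python3 - <<'E'
from h import *
go((.5525,-.2255,.026),20)
o=ctrl.get_obs();print(o['force'],o['moment'],o['grip_force'])
E
```

```text
pos [ 0.5537 -0.2256  0.0306] y-heading 91.0 tilt [ 0.002 -0.001 -1.   ] w 0.013855083050133164 q6 -2.036185608425494 t 6.9
tool delta [0.0012 0.0001 0.0046] rz 1.2388419365259769
[-0.77153768  0.77928973  7.74412325] [0.25428528 0.1205162  0.011307  ] 29.719817340373993
```

Gripped. Next I turn 1.24 rad.

>>> jog_arm(
  motion=[
    [0,0,0,0,0,0.14,-1],
    [0,0,0,0,0,0.14,-1],
    [0,0,0,0,0,0.14,-1],
    [0,0,0,0,0,0.14,-1],
    [0,0,0,0,0,0.14,-1],
  ],
)

```text
time_s: 7.4
ee_pos: [0.5537, -0.2256, 0.0306]
eef_rot: [3.141, 0.002, 2.453]
force: [-0.9, 1.1, 7.2]
grip_width: 0.0139
grip_force: 29.7
```

>>> jog_arm(
  motion=[
    [0,0,0,0,0,0.14,-1],
    [0,0,0,0,0,0.14,-1],
    [0,0,0,0,0,0.14,-1],
    [0,0,0,0,0,0.08,-1],
    [0,0,0,0,0,0.04,-1],
  ],
)

```text
time_s: 7.9
ee_pos: [0.5537, -0.2256, 0.0306]
eef_rot: [3.14, 0.002, 1.916]
force: [-0.6, 1.2, 7.6]
grip_width: 0.0145
grip_force: 30.8
```

>>> jog_arm(
  motion=[
    [0,0,0,0,0,0,-1],
  ],
)

```text
time_s: 8.0
ee_pos: [0.5537, -0.2256, 0.0306]
eef_rot: [3.14, 0.002, 1.918]
force: [-0.3, 1.3, 6.7]
grip_width: 0.0143
grip_force: 30.7
```

```bash
python3 - <<'E'
from h import *
go((.5525,-.2255,.026),20)
o=ctrl.get_obs();print(o['force'],o['moment'],o['grip_force'])
E
```

```text
pos [ 0.5537 -0.2256  0.0306] y-heading 19.9 tilt [ 0.002 -0.001 -1.   ] w 0.014285865681165032 q6 -0.7951849446096813 t 8.0
tool delta [ 0.0005 -0.0011  0.0046] rz -0.0019155411426053054
[-0.25142279  1.31532247  6.68550896] [0.13117289 0.198582   0.46486541] 30.73465336114168
```

>>> jog_arm(
  motion=[
    [0,0,0,0,0,0,-0.25],
    [0,0,0,0,0,0,-0.25],
    [0,0,-0.045,0,0,0,-0.25],
    [0,0,-0.05,0,0,0,-0.25],
    [0,0,-0.05,0,0,-0.14,-0.25],
  ],
)

```text
time_s: 8.5
ee_pos: [0.5526, -0.2252, 0.1759]
eef_rot: [-3.141, -0.001, 2.059]
force: [-1.0, -0.7, -0.1]
grip_width: 0.0352
grip_force: 0.0
```

>>> jog_arm(
  motion=[
    [0,0,-0.05,0,0,-0.145,1],
    [0,0,0,0,0,-0.145,1],
    [0,0,0,0,0,-0.145,1],
    [0,0,0,0,0,-0.145,1],
    [0,0,0,0,0,-0.145,1],
  ],
)

```text
time_s: 9.0
ee_pos: [0.5529, -0.2254, 0.2242]
eef_rot: [3.142, -0.0, 2.79]
force: [0.1, 0.1, -0.6]
grip_width: 0.0718
grip_force: 0.0
```

>>> jog_arm(
  motion=[
    [0,0,0,0,0,-0.145,1],
    [0,0,0,0,0,-0.145,1],
    [0,0,0,0,0,-0.145,1],
    [0,0,0,0,0,-0.145,1],
    [0,0,0,0,0,-0.04,1],
  ],
)

```text
time_s: 9.5
ee_pos: [0.5529, -0.2254, 0.2242]
eef_rot: [3.141, -0.0, -2.874]
force: [-0.4, -0.3, 0.2]
grip_width: 0.0938
grip_force: 0.0
```

```bash
python3 - <<'E'
from h import *
go((.5148,-.0816,.22),105)
im,m=snap('top','top1.png')
b=cv2.resize(im[180:290,270:490,::-1],None,fx=3.6,fy=3.6,interpolation=cv2.INTER_CUBIC); cv2.imwrite('pics/crop1.png',b)
E
```

```text
pos [ 0.5529 -0.2254  0.2242] y-heading 105.3 tilt [-0.  0. -1.] w 0.09375873998124198 q6 -2.2867247632907395 t 9.5
tool delta [-0.0012  0.1488  0.0042] rz 0.005714071078523445
```

View pics/crop1.png

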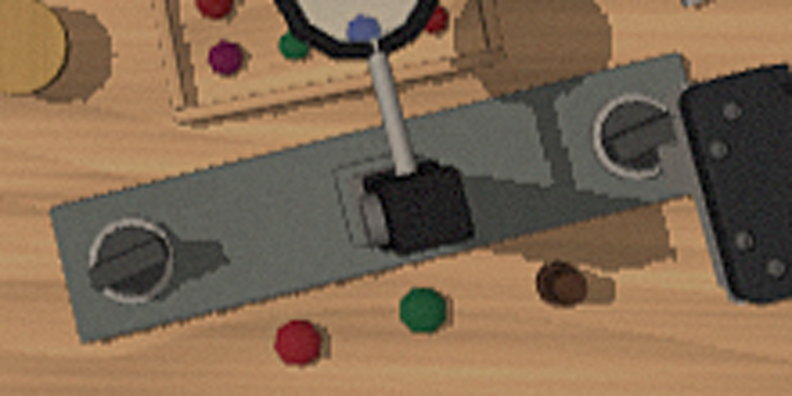

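Both bars now lie at about −65°, left at (90,275)–(170,240) and right at (605,155)–(670,115), which is the end stop. The loose things haven't moved, so I go over to the head.

>>> jog_arm(
  motion=[
    [-0.001,0.0495,0,0,0,0.005,1],
    [0,0.0495,0,0,0,0,1],
    [0,0.0495,0,0,0,0,1],
    [0,0,0.01,0,0,0,1],
    [0,0,0,0,0,0,1],
  ],
)

```text
time_s: 10.05
ee_pos: [0.5156, -0.0809, 0.2136]
eef_rot: [3.141, -0.001, -2.884]
force: [-0.4, -1.0, 0.2]
grip_width: 0.0944
grip_force: 0.0
```

```bash
python3 - <<'E'
from h import *
go((.5148,-.0816,.131),105)
im,m=snap('wrist','w3.png')
R=cv2.Rodrigues(np.array(m['rvec'],float))[0];K=np.array(m['intrinsics'])
def proj(p):
    c=R@np.array(p)+np.array(m['tvec']).ravel();th=np.arctan2(np.hypot(c[0],c[1]),c[2]);d=c[:2]/np.hypot(c[0],c[1])*th;return K[:2,:2]@d+K[:2,2]
Rz=Ro.from_euler('z',15,degrees=True).as_matrix()
for a in((17,18),(17,-18),(-17,-18),(-17,18)): print(proj(np.array([.5158,-.0855,.175])+Rz@np.array([a[0],a[1],0])/1000).round(1))
cv2.imwrite('pics/w3c.png',cv2.resize(im[100:300,190:450,::-1],None,fx=3,fy=3,interpolation=cv2.INTER_CUBIC))
E
```

```text
pos [ 0.5156 -0.0809  0.2136] y-heading 104.8 tilt [-0.001  0.    -1.   ] w 0.09442310781053058 q6 -2.054529455492933 t 10.05
tool delta [ 0.0009 -0.0005  0.0826] rz -0.0038553472629062587
[341.3 240.7]
[293.3 240.9]
[291.9 196.7]
[341.9 196.5]
```

View pics/w3c.png

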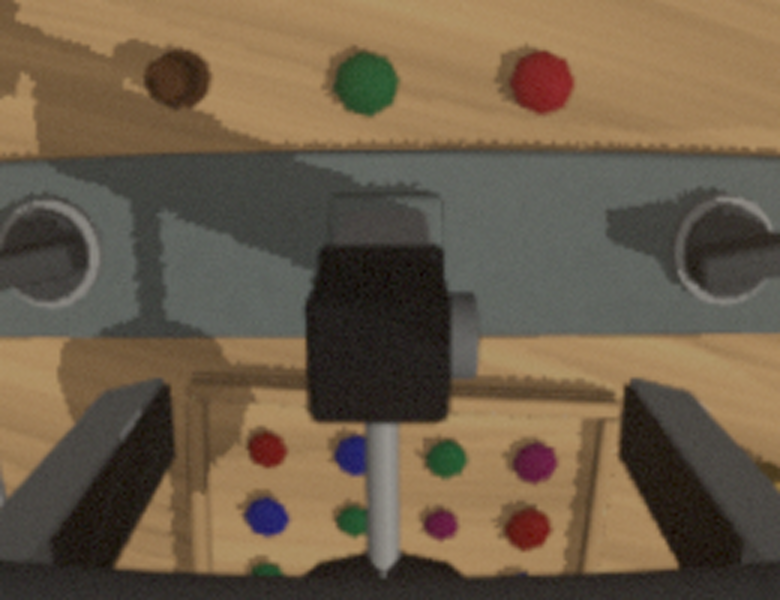

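The head's top is at (308–450, 300–418) in the crop, within about 1 px of the prediction, with the button on its right side. I'll descend and squeeze.

>>> jog_arm(
  motion=[
    [0.001,-0.0005,0.03,0,0,0,1],
    [0,0,0.03,0,0,0,0.6],
    [0,0,0.0225,0,0,0,0.4],
    [0,0,0,0,0,0,0.3],
    [0,0,0,0,0,0,0.1],
  ],
)

```text
time_s: 10.6
ee_pos: [0.5156, -0.0833, 0.1325]
eef_rot: [-3.142, -0.0, -2.886]
force: [-0.2, -0.3, -0.5]
grip_width: 0.0657
grip_force: 0.0
```

>>> jog_arm(
  motion=[
    [0,0,0,0,0,0,-1],
    [0,0,0,0,0,0,-1],
    [0,0,0,0,0,0,-1],
    [0,0,0,0,0,0,-1],
  ],
  squeeze=28,
)

```text
time_s: 11.0
ee_pos: [0.5162, -0.0848, 0.1328]
eef_rot: [-3.136, 0.002, -2.885]
force: [6.9, -19.1, -3.9]
grip_width: 0.0373
grip_force: 28.0
```

The width is 37 mm, so the button is fully in. I relieve the side force and lift.

>>> jog_arm(
  motion=[
    [0,-0.003,0,0,0,0,-1],
    [0,0,-0.012,0,0,0,-1],
    [0,0,-0.012,0,0,0,-1],
    [0,0,-0.012,0,0,0,-1],
    [0,0,-0.012,0,0,0,-1],
  ],
)

```text
time_s: 11.5
ee_pos: [0.5161, -0.0849, 0.1805]
eef_rot: [3.141, 0.001, -2.884]
force: [5.7, 2.1, -5.6]
grip_width: 0.0371
grip_force: 28.0
```

>>> jog_arm(
  motion=[
    [0,0,-0.012,0,0,0,-1],
    [0,0,-0.012,0,0,0,-1],
    [0,0,-0.01,0,0,0,-1],
    [0,0,-0.006,0,0,0,-1],
    [0,0,0,0,0,0,-1],
  ],
)

```text
time_s: 12.0
ee_pos: [0.5162, -0.0849, 0.2207]
eef_rot: [3.142, 0.001, -2.884]
force: [4.5, 3.6, -2.7]
grip_width: 0.0369
grip_force: 28.0
```

>>> jog_arm(
  motion=[
    [0,0,-0.002,0,0,0,-1],
    [0,0,-0.001,0,0,0,-1],
    [0,0,0,0,0,0,-1],
    [0,0,0,0,0,0,-1],
    [0,0,0,0,0,0,-1],
  ],
)

```text
time_s: 12.5
ee_pos: [0.5161, -0.0849, 0.2227]
eef_rot: [3.141, 0.001, -2.884]
force: [5.3, 4.7, -3.1]
grip_width: 0.0371
grip_force: 28.0
```

```bash
python3 - <<'E'
from h import *
im,m=snap('scene','s2.png')
cv2.imwrite('pics/s2c.png',cv2.resize(im[50:300,130:430,::-1],None,fx=2.4,fy=2.4))
print(ctrl.get_obs()['force'],ctrl.get_obs()['ee_pos'])
E
```

```text
[ 5.79737283  4.9675735  -3.11114515] [ 0.51611059 -0.08493301  0.22264248]
```

View pics/s2c.png

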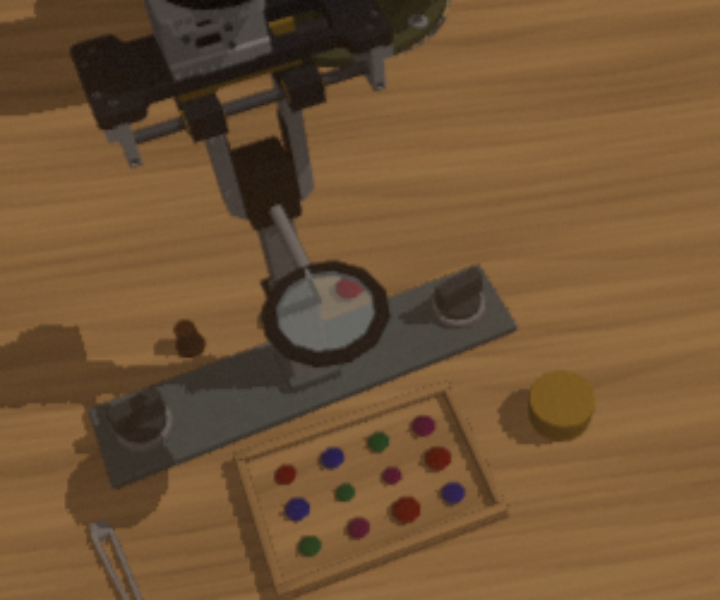

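The head is up, with the fingers gripping it at about (265,180). I'll nudge up to confirm contact with the stop.

>>> jog_arm(
  motion=[
    [0,0,-0.001,0,0,0,-1],
    [0,0,-0.001,0,0,0,-1],
    [0,0,0,0,0,0,-1],
    [0,0,0,0,0,0,-1],
  ],
)

```text
time_s: 12.95
ee_pos: [0.516, -0.0849, 0.2228]
eef_rot: [3.14, -0.001, -2.884]
force: [11.9, 2.8, -19.2]
grip_width: 0.0373
grip_force: 28.0
```

The force rose to −19 N and the height stopped changing, so the mast is at its second stop. Handing in.

```bash
python3 -c "
from station import ctrl
print(ctrl.hand_in())"
```

```text
the job is handed in; nothing more can be done
None
```

The job is handed in (no verdict came back): both bolts are turned to their end stops and the head is held at the uppermost stop with the button squeezed in; no loose thing looked displaced in the pictures.

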